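# Seat the block and snap the toggle clamp shut

### The job

Get the maple sawing block ready for sawing: slide it on top of the wooden holding stand until it sits fully home against both metal stops, then push the toggle clamp's handle over and down until it snaps past its dead point and stays locked, with the rubber foot holding the block down. Push with the fingertips only: do not lift the block, and leave the tweezers, the stone, the jar and the glue bottle around it where they are.

Things in the scene. Friction and masses are not known exactly. Their poses are not given: they have to be found in the camera images.
- stop_corner (a point): Frame of the holding stand, a wooden stand fixed to the table, its plywood top 60 mm above the table. Point on that top where the faces of the two stops would meet; z up; called 'corner frame' below. The top reaches from x = -142 to 58, y = -128 to 145 mm. The seated block fills x = -82 to 0, y = 0 to 98 mm, so it is pushed towards +x and towards -y.
- side_stop (a point): Middle of the upper edge of the side stop's face. Aluminium strip 14 mm wide, 10 mm high, beside the block, on the side away from the robot; its face is the plane x = 0 of the corner frame, from y = 8 to 115 mm, and looks to -x.
- rear_stop (a point): Middle of the upper edge of the rear stop's face. Aluminium strip 12 mm wide, 10 mm high, between the block and the toggle clamp; its face is the plane y = 0 of the corner frame, from x = -100 to -8 mm, and looks to +y. The clamp's steel base stands behind it, x = -67 to -15, y = -105 to -17 mm, 52 mm high without arm and handle.
- maple_block: Loose flat maple sawing block with saw marks, 82 (own x) x 98 (own y) x 13 mm, about 0.12 kg, lying on the stand's top, 14 to 32 mm off its seat in x and 13 to 31 mm in y. Origin at the centre of its underside. Its axes start within 0.2 rad of the corner frame's; seated, it is parallel to the corner frame with its origin at x = -41, y = 49, z = 0 mm.
- clamp_handle (a joint): Handle angle, rad. 0 = fully open, handle up and leaning 0.12 past vertical towards the block. Grows as its top is pushed to -y of the corner frame, then down. 1.60 = dead point; 1.69 = locked on its stop, handle level. Starts at 0 to 0.25, stays there by friction (1.5 N at the grip). The last 0.2 before the dead point takes up to 8 N and springs back if let go; past it, it snaps home by itself.
- handle_pivot (a point): Point on the handle's pivot axis (parallel to x of the corner frame), at x = -41, y = -83, z = 41 mm in it, fixed. The handle is a straight lever 101 mm long from here, its black rubber grip 16 mm wide and 13 mm thick, 35 to 101 mm from the pivot. Locked, it points level to -y of the corner frame.
- grip_point (a point): Point to push on, on the grip's pushing face (facing the block when open, facing up when locked): middle of its width, 70 mm from the pivot along the handle and 6.5 mm off its centre line. Locked, it lies at x = -41, y = -153, z = 47.5 mm in the corner frame.
- foot_tip (a point): Centre of the underside of the clamp's rubber foot, 17 mm wide below, at the end of the clamp arm. The arm stands 75 to 90 degrees up when the handle is open, its top about 110 mm above the stand's top, and swings down with the handle; clamped, the foot stands on the block at about x = -41, y = 40 mm of the corner frame.
- clamp_arm: The clamp's hold-down arm with its spindle and rubber foot. Origin on the arm's pivot axis, at x = -41, y = -27, z = 30 mm of the corner frame; the foot sits 67 mm out along the arm and reaches 21 mm below its centre line. Rubber and linkage give about 4 mm when it clamps the block.
- tweezers: Bystander: steel tweezers, 14 x 115 x 8 mm, lying on the stand beside the clamp, at about x = -105, y = -64 mm of the corner frame, roughly parallel to its y. Origin at the centre of the underside.
- pill_jar: Bystander: amber jar with white cap, 42 mm wide, 72 mm high, standing on the table beyond the stand. Origin at the centre of the underside.
- glue_bottle: Bystander: small black squeeze bottle with blue cap, 23 x 30 x 88 mm, standing on the table beyond the stand. Origin at the centre of the underside.
- rough_stone: Bystander: rough brown stone, 38 x 56 x 30 mm, lying on the stand's top beyond the clamp, at about x = 24, y = -64 mm of the corner frame. Origin at the centre of the underside.
Things that resemble listed ones, but are neither listed nor needed, are in the scene too. Of the things that look like the maple_block, the larger one is meant.

How it is judged (in metres and radians):
On the way, in this order (a step that is already met when the one before it is completed fails the run):
1. the block sits home against both stops while the clamp is still open (x of maple_block in the frame of stop_corner above -0.0435 m and y of maple_block in the frame of stop_corner below 0.0515 m and z of maple_block in the frame of stop_corner below 0.003 m and angle between the x axis of maple_block and the x axis of stop_corner, either way round below 0.035 rad and value of joint clamp_handle below 1.2 rad), for 0.2 s.
2. the handle has snapped past its dead point and the foot presses on the block (value of joint clamp_handle above 1.64 rad and contact force between clamp_arm and maple_block above 15 N), for 0.2 s.
At the end, for the whole second after the job is handed in: The handle is locked (1.64 rad or more, past the dead point at 1.60), the rubber foot presses on the block with more than 15 N, and the block lies flat and at rest on the stand, its faces within 2.5 mm of both stops and within 2 degrees of parallel (all of step 2 and x of maple_block in the frame of stop_corner between -0.0435 and -0.039 m and y of maple_block in the frame of stop_corner between 0.047 and 0.0515 m and z of maple_block in the frame of stop_corner below 0.003 m and angle between the x axis of maple_block and the x axis of stop_corner, either way round below 0.035 rad and linear speed of maple_block below 0.01 m/s); the robot touches nothing.
It fails at once if the block is lifted or tipped (z of maple_block in the frame of stop_corner above 0.008 m or angle between maple_block's own z axis and vertical above 0.15 rad).
It fails at once if a bystander is moved by more than 2 cm (distance of any of tweezers, pill_jar, glue_bottle, rough_stone from where it was at the start of the episode above 0.02 m).
It fails at once if a bystander is tipped over (angle between any of pill_jar, glue_bottle's own z axis and vertical above 0.5 rad).
It also fails if it takes over 54 s, if anything falls off the work surface, if the arm or the gripper's body presses on something with over 40 N, if the wrist force passes 120 N, or if a joint passes its speed limit or range.

### The arm

A 6-joint arm with a two-finger parallel gripper is mounted at the origin on a cart in front of the work surface, level with it; the furniture and walls round the work are solid. World frame = base frame: x ahead of the robot, y to its left, z up, the work surface at z = 0. Lengths are in m, angles in degrees, forces in N, time in s.
With the tool pointing down it reaches from about 0.4 to 0.825 m from the base axis. Payload 7 kg.
Tool frame: the origin (TCP) lies on the centre line of the jaws, within the pads' length; the fingertips stand 17 mm ahead of it and the grasp point (between the pads) lies 2 mm behind it; z points along the fingers, y is the direction in which the jaws open and shut (so a half turn about z gives the same grasp; the last joint's range is limited). The gripper opens to 88 mm and grips with 3 to 60 N. Pads are 19 mm wide; open, the fingers measure 130 mm over their backs; the gripper's body (78 mm by 193 mm) begins 47 mm behind the grasp point.
Start: joints at [88.47, 20.546, 0.682, 0, -70.136, -16.507], TCP at [0.209, 0.642, 0.244] pointing down, gripper open.
Joint ranges: [-176.03, 176.03], [-82.01, 121.73], [-58.28, 71.71], [-173.87, 95.51], [-174.79, -0.11], [-173.66, 173.66]. Speed limits (degrees/s): [136.94, 136.94, 172.46, 180, 180, 180].

### API

Orientations are given as [roll, pitch, yaw] about the fixed x, y, z axes, in that order (R = Rz(yaw) Ry(pitch) Rx(roll)).
In Python, from plant import telemetry, vision, close_job, recognise, silhouettes, place_of gives the robot as it stands.
- The arm moves only by the shell command python3 -m handwheel 'ROWS'. ROWS is JSON, a list that holds one entry, the list of rows, each a list of 5 numbers: the shift along the tool's x, y, z in m, then the turn about the tool's z in rad, then the closure, from 0 (fully open) to 1 (shut). In form: [[[tx, ty, tz, yaw, gripper], ...]]. A call has 1 to 20 rows; each row shifts and turns the commanded pose from where the row before left it, along the tool's axes as they then stand; what a row does not reach is not made up. A row lasts 1/12 s, in which the tool goes at most 41.7 mm and 7.16 degrees, less where a joint would pass 70% of its speed; a pose out of reach is approached as far as the arm can. A call with a gripper value outside its range is refused whole. The fingers move at their own pace and stop on an object; the grip force is fixed at half the most. Time passes only in rows, so rows that do not move let the fingers close. It gives the time, the measured TCP pose, the force and the opening at its end, in the units of the state.
- telemetry.get_obs(): the state, without advancing time (a new reading comes with each control period).
- vision.snapshot(name): name is "side" or "top" or "wrist"; returns a dict with "color" (420x560x3 uint8, red, green, blue), "mtx" (3x3 intrinsics, pixels), "cam_to_world" (4x4, takes a point from camera to world coordinates); the wrist camera has in their place "tool_from_camera" (4x4, takes a point from camera to tool coordinates, whose origin is the TCP and whose axes are the flange's). Camera axes: x right, y down, z forward; pixel columns grow to the right and rows downward; lengths in m; the calibration is good to about 2 mm. A picture is of the moment at which its call begins: read the wrist's pose just before it. There is no depth.
- close_job(): hands the job in, once; it reports no verdict.
Trained networks look in a picture, given as the dict that the camera call returned (one of the last four; its "shot" number tells which), for a name from the list of things; names that differ only in an ending like _2 or _b are one class to them, and where a whole thing is asked for, a point or a joint stands for the part that bears it (a point fixed in the world has none). Each returns a list of dicts, best first, with "conf" (0 to 1); they miss things now and then, are a little off and sometimes report something else, mostly with a low value. They report only what shows in the picture. A call takes as long as a camera call. They do not tell look-alikes from the thing itself.
- recognise(name, picture): "xy" ([column, row] in pixels, amid what is visible of it).
- silhouettes(name, picture): "region" (420x560 bool, what is visible of it) and "xy" ([column, row] in pixels, amid what is visible of it).
- place_of(name, picture): "xy" ([column, row] in pixels: a listed point, or the origin of a listed thing).
The state is a dict: "clock": time; "joint_pos": joint angles; "qvel": joint speeds; "tau": joint torques, N m; "tool_pos": TCP position; "orientation": TCP orientation; "force": force on the tool from outside, world axes, zero at the start; "moment": the same for the moment, N m; "opening": finger opening in m.
Only numpy, scipy, OpenCV 4.12 (cv2) and the standard library are available. Lean on these libraries where they do the work, as an engineer would, in place of code of your own. Each camera call takes 0.05 s, during which the arm holds its last target.

## Working session

There is one attempt and no reset: what is moved stays moved. The work goes in short steps, Python scripts to look and compute and a shell command to move; the robot and the scene stay as the last step left them, time stands still between calls to the robot, and variables do not carry over. Pictures are saved under pics/ and viewed, and the job is handed in when it is done.

```bash
ls; mkdir -p pics
python3 - <<'E'
from plant import telemetry, vision, recognise, place_of
import cv2,pickle
o=telemetry.get_obs();print({k:o[k] for k in('clock','tool_pos','orientation','force','opening')})
for n in('side','top','wrist'):
    p=vision.snapshot(n);cv2.imwrite(f'pics/{n}0.png',p['color'][:,:,::-1]);pickle.dump(p,open(f'{n}0.pkl','wb'))
    print(n,p['mtx'].tolist())
    if n!='wrist':print(p['cam_to_world'].round(3).tolist())
    for q in('stop_corner','side_stop','rear_stop','maple_block','handle_pivot','grip_point','foot_tip','tweezers','rough_stone'):
        try:print(q,[(d['xy'],round(d['conf'],2)) for d in place_of(q,p)][:3])
        except Exception as e:print(q,e)
E
```

```text
pics
{'clock': 0.0, 'tool_pos': array([0.20885139, 0.64136465, 0.24258292]), 'orientation': array([ 1.79901308e+02, -9.68718275e-03, -1.80414737e+01]), 'force': array([-0.12455891,  0.48358964,  0.710069  ]), 'opening': 0.08774388912446233}
side [[539.5863872104565, 0.0, 278.63144516052233], [0.0, 539.5863872104565, 212.44221830555446], [0.0, 0.0, 1.0]]
[[-0.932, -0.238, 0.272, 0.397], [-0.361, 0.603, -0.711, 0.507], [0.005, -0.761, -0.648, 0.658], [0.0, 0.0, 0.0, 1.0]]
stop_corner [([272.1, 270.0], 0.6)]
side_stop [([281.2, 291.5], 0.75)]
rear_stop [([307.3, 253.7], 0.72)]
maple_block [([327.1, 292.1], 0.89), ([308.5, 195.2], 0.8)]
handle_pivot [([284.8, 206.9], 0.82)]
grip_point [([286.0, 180.5], 0.98)]
foot_tip [([299.1, 211.7], 0.96)]
tweezers [([326.9, 226.5], 0.63)]
rough_stone [([248.0, 243.9], 0.56)]
top [[444.00471355802773, 0.0, 278.13455773319873], [0.0, 444.00471355802773, 209.83654779157837], [0.0, 0.0, 1.0]]
[[0.011, -0.989, 0.147, 0.504], [-1.0, -0.011, -0.003, -0.092], [0.005, -0.147, -0.989, 1.021], [0.0, 0.0, 0.0, 1.0]]
stop_corner [([249.1, 227.2], 0.97)]
side_stop [([223.2, 242.3], 0.81), ([266.2, 202.1], 0.48)]
rear_stop [([260.3, 249.3], 0.83), ([264.7, 199.6], 0.46), ([288.1, 216.6], 0.28)]
maple_block [([362.1, 217.6], 0.69), ([237.0, 269.9], 0.61)]
handle_pivot [([289.9, 214.1], 0.5)]
grip_point [([285.7, 217.6], 0.49)]
foot_tip [([255.3, 234.6], 0.7)]
tweezers [([299.4, 251.9], 0.6)]
rough_stone [([265.8, 200.1], 0.62)]
wrist [[327.1613860084653, 0.0, 280.35646366509326], [0.0, 327.1613860084653, 207.80721078169884], [0.0, 0.0, 1.0]]
stop_corner []
side_stop []
rear_stop []
maple_block []
handle_pivot []
grip_point []
foot_tip []
tweezers []
rough_stone []
```

View pics/side0.png

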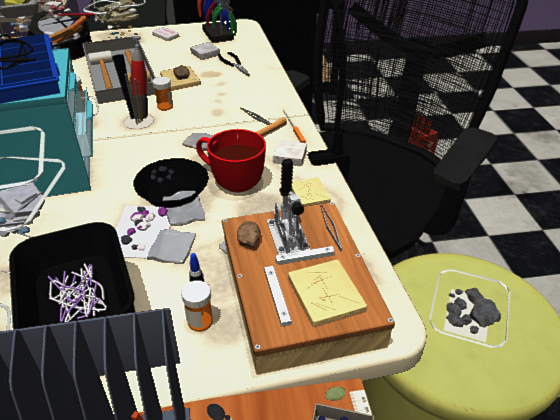

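View pics/top0.png

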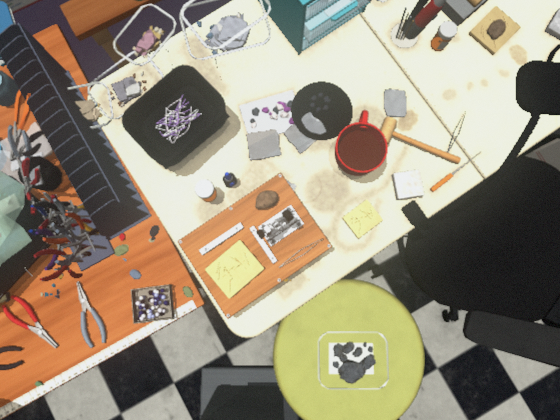

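```bash
cat > h.py <<'E'
import numpy as np,pickle,cv2
def ray(p,xy):
    d=np.linalg.inv(p['mtx'])@np.array([*xy,1.]);T=np.array(p['cam_to_world']);return T[:3,3],T[:3,:3]@d
def onz(p,xy,z):
    o,d=ray(p,xy);return o+d*(z-o[2])/d[2]
def tri(ps,xys):
    A=np.zeros((3,3));b=np.zeros(3)
    for p,x in zip(ps,xys):
        o,d=ray(p,x);d=d/np.linalg.norm(d);M=np.eye(3)-np.outer(d,d);A+=M;b+=M@o
    return np.linalg.solve(A,b)
def proj(p,X):
    T=np.linalg.inv(p['cam_to_world']);X=np.atleast_2d(X)@T[:3,:3].T+T[:3,3];u=X@np.array(p['mtx']).T;return u[:,:2]/u[:,2:]
E
python3 - <<'E'
from h import *
s=pickle.load(open('side0.pkl','rb'));t=pickle.load(open('top0.pkl','rb'))
for n,a,b,z in [('corner',(272.1,270),(249.1,227.2),.06),('side',(281.2,291.5),(223.2,242.3),.07),('rear',(307.3,253.7),(260.3,249.3),.07),('block',(327.1,292.1),(237,269.9),.06),('pivot',(284.8,206.9),(289.9,214.1),.101),('grip',(286,180.5),(285.7,217.6),.171),('foot',(299.1,211.7),(255.3,234.6),.16),('tw',(326.9,226.5),(299.4,251.9),.06),('stone',(248,243.9),(265.8,200.1),.06)]:
    print(n,tri([s,t],[a,b]).round(3),onz(s,a,z).round(3),onz(t,b,z).round(3))
E
```

```text
corner [ 0.611 -0.032  0.047] [ 0.608 -0.02   0.06 ] [ 0.608 -0.033  0.06 ]
side [0.575 0.022 0.069] [0.577 0.023 0.07 ] [0.574 0.021 0.07 ]
rear [ 0.562 -0.058  0.076] [ 0.567 -0.063  0.07 ] [ 0.559 -0.058  0.07 ]
block [ 0.516 -0.009  0.06 ] [ 0.517 -0.008  0.06 ] [ 0.515 -0.009  0.06 ]
pivot [ 0.629 -0.121  0.101] [ 0.626 -0.121  0.101] [ 0.632 -0.12   0.101]
grip [ 0.618 -0.11   0.164] [ 0.618 -0.1    0.171] [ 0.615 -0.11   0.171]
foot [ 0.581 -0.052  0.16 ] [ 0.579 -0.052  0.16 ] [ 0.583 -0.051  0.16 ]
tw [ 0.557 -0.142  0.063] [ 0.56  -0.145  0.06 ] [ 0.555 -0.142  0.06 ]
stone [ 0.67  -0.068  0.05 ] [ 0.665 -0.059  0.06 ] [ 0.668 -0.068  0.06 ]
```

Both pictures show two yellowish slabs. One is on the stand (side 327,292, top 233,268). The other is smaller and lies on the table beyond the clamp (side 310,192, top 362,218). The larger one on the stand, beside the stops, fits the description. Next I'll enlarge both views to confirm it and to measure the edges.

Run:
```python
from h import *
s=pickle.load(open('side0.pkl','rb'));t=pickle.load(open('top0.pkl','rb'))
for n,p,x,y,w,hh,k in[('s',s,215,150,195,215,2.75),('t',t,170,165,190,150,4)]:
    c=p['color'][y:y+hh,x:x+w,::-1];cv2.imwrite(f'pics/{n}_crop0.png',cv2.resize(c,None,fx=k,fy=k,interpolation=cv2.INTER_CUBIC))
```

```text
(no output)
```

View pics/s_crop0.png

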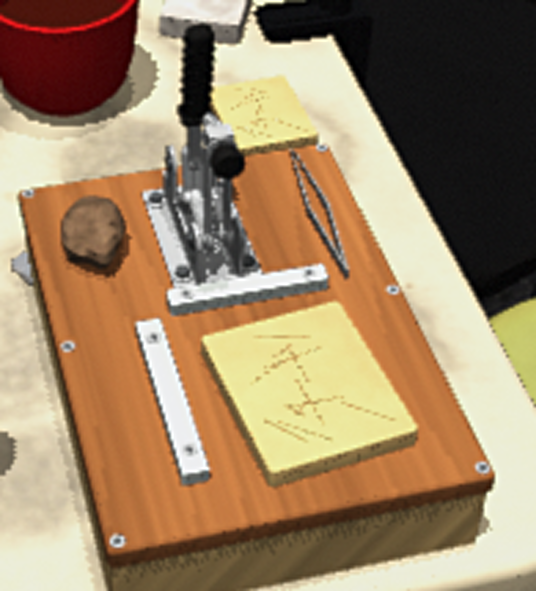

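View pics/t_crop0.png

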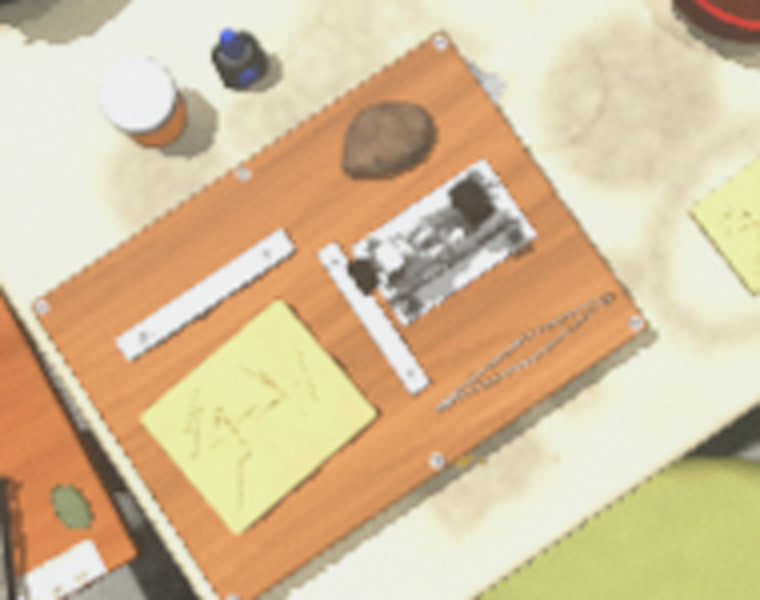

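```bash
cat > fit.py <<'E'
from h import *
from scipy.optimize import least_squares
def fr(q):
    c,s=np.cos(q[2]),np.sin(q[2]);return lambda P:np.c_[q[0]+c*P[:,0]-s*P[:,1],q[1]+s*P[:,0]+c*P[:,1],P[:,2]]
E
python3 - <<'E'
from fit import *
s=pickle.load(open('side0.pkl','rb'));t=pickle.load(open('top0.pkl','rb'))
S=lambda a:np.array(a)/2.75+[215,150]
Tt=lambda a:np.array(a)/4+[170,165]
pl=[(58,-128,60),(-142,-128,60),(58,145,60),(-142,145,60)]
st=[(0,8,70),(0,115,70),(14,8,70),(14,115,70),(-8,0,70),(-100,0,70)]
Ps=np.array(pl+[(0,8,70),(0,115,70),(-8,0,70),(-100,0,70)])/1e3
Us=S([(20,192),(330,147),(108,553),(492,483),(160,320),(210,472),(168,303),(330,280)])
Pt=np.array(pl+st)/1e3
Ut=Tt([(447,30),(655,328),(27,302),(222,603),(296,250),(122,360),(285,230),(117,345),(318,252),(412,393)])
def res(q,sep=False):
    f=fr(q);a=proj(s,f(Ps))-Us;b=proj(t,f(Pt))-Ut
    return (a,b) if sep else np.r_[a.ravel(),b.ravel()]
r=least_squares(res,[.61,-.03,.5],loss='soft_l1');print(r.x,np.degrees(r.x[2]));print(*[x.round(1).tolist() for x in res(r.x,True)],sep='\n')
for n in (0,1):
    rr=least_squares(lambda q:res(q,True)[n].ravel(),r.x,loss='soft_l1');print(n,rr.x)
np.save('q.npy',r.x);q=r.x
# block: top face corners z=.073
bs=S([(202,340),(338,303),(417,437),(270,473)]);bt=Tt([(280,300),(378,410),(237,530),(140,412)])
B=np.array([(41,-49,73),(-41,-49,73),(-41,49,73),(41,49,73)])/1e3
rb=lambda b:np.r_[(proj(s,fr(b)(B))-bs).ravel(),(proj(t,fr(b)(B))-bt).ravel()]
r=least_squares(rb,[.516,-.009,q[2]],loss='soft_l1');print(r.x,r.fun.round(1))
c,sn=np.cos(q[2]),np.sin(q[2]);d=r.x[:2]-q[:2];print('in corner',c*d[0]+sn*d[1],-sn*d[0]+c*d[1],r.x[2]-q[2])
f=fr(q);g=np.array([[.618,-.110,.164],[.629,-.121,.101],[.581,-.052,.16]])
for w in g: d=w[:2]-q[:2];print((c*d[0]+sn*d[1]).round(4),(-sn*d[0]+c*d[1]).round(4),w[2]-.06)
E
```

```text
[ 0.61101969 -0.02781089  0.59928373] 34.33642841476335
[[-0.1, -1.8], [0.3, -2.0], [-0.9, -0.0], [1.9, -2.0], [0.2, -1.2], [-0.6, -1.1], [1.3, 0.4], [0.2, -0.7]]
[[-0.9, -0.3], [-1.5, 0.4], [-0.7, -0.0], [0.6, 3.5], [-0.6, -0.3], [0.8, -0.1], [-1.4, -0.7], [-1.4, -1.8], [-0.9, 0.2], [-0.8, 0.8]]
0 [ 0.61063863 -0.02591915  0.59977154]
1 [ 0.61107803 -0.02948183  0.59856801]
[ 0.51789269 -0.00309292  0.7099464 ] [-0.9 -1.8  0.3 -1.4  0.7 -2.6 -0.5 -0.1 -0.5 -1.1 -0.5  1.  -1.2  1.4
 -1.4  0.7]
in corner -0.06295647070567241 0.07293900278396964 0.11066266819908077
-0.0406 -0.0718 0.10400000000000001
-0.0377 -0.0871 0.04100000000000001
-0.0384 -0.003 0.1
```

Crop confirms it: the larger slab beside the two strips is the maple block. In the corner frame it sits at about (-63, 73) mm with a yaw of +0.11. The stand's corner is at world (0.611, -0.029) with a yaw of 34.3°.

Plan:
1. Push -y with two fingers.
2. Push +x with the fingers shut.
3. Push -y again, then work the clamp.

First I turn the tool so its x axis points along the corner frame's -y.

```bash
python3 -m handwheel '[[[0,0,0,0.11,0.53],[0,0,0,0.11,0.53],[0,0,0,0.11,0.53],[0,0,0,0.11,0.53],[0,0,0,0.11,0.53],[0,0,0,0.107,0.53]]]'
cat > st.py <<'E'
from plant import telemetry
import numpy as np
o=telemetry.get_obs();q=np.load('q.npy');c,s=np.cos(q[2]),np.sin(q[2]);d=o['tool_pos'][:2]-np.array([.611,-.0285])
R=np.array([[c,s],[-s,c]])
f=o['force'];print('t',round(o['clock'],2),'TCPcorner mm',(R@d*1e3).round(1),'tip above stand',round((o['tool_pos'][2]-.077)*1e3,1),'yawerr',round(o['orientation'][2]-(np.degrees(q[2])-90),2),'rp',o['orientation'][:2].round(2),'F',(R@f[:2]).round(1),f[2].round(1),'op',round(o['opening'],4))
E
python3 st.py
```

```text
clock: 2.0
tool_pos: [0.209, 0.6418, 0.2436]
orientation: [-180.0, 0.0, -56.0]
force: [0.8, -0.3, 0.6]
opening: 0.0531
t 2.0 TCPcorner mm [ 46.2 780.3] tip above stand 166.6 yawerr -0.33 rp [-180.    0.] F [ 0.5 -0.7] 0.6 op 0.0531
```

```bash
python3 -m handwheel '[[[0.039,0.007,0,-0.006,0.53],[0.039,0.007,0,0,0.53],[0.039,0.007,0,0,0.53],[0.039,0.007,0,0,0.53],[0.039,0.007,0,0,0.53],[0.039,0.007,0,0,0.53],[0.039,0.007,0,0,0.53],[0.039,0.007,0,0,0.53],[0.039,0.007,0,0,0.53],[0.039,0.007,0,0,0.53],[0.039,0.007,0,0,0.53],[0.039,0.007,0,0,0.53],[0.039,0.007,0,0,0.53],[0.039,0.007,0,0,0.53],[0.039,0.007,0,0,0.53],[0.02,0.004,0,0,0.53],[0,0,0,0,0.53]]]'; python3 st.py
```

```text
clock: 3.42
tool_pos: [0.4641, 0.079, 0.2436]
orientation: [180.0, -0.0, -55.5]
force: [-0.4, 0.5, 0.3]
opening: 0.0411
t 3.42 TCPcorner mm [-60.7 171.6] tip above stand 166.6 yawerr 0.12 rp [ 1.7999e+02 -3.0000e-02] F [-0.1  0.6] 0.3 op 0.0411
```

```bash
python3 -m handwheel '[[[0,0,0.04,0,0.53],[0,0,0.04,0,0.53],[0,0,0.04,0,0.53],[0,0,0.03,0,0.53],[0,0,0.011,0,0.53],[0.01,0,0,0,0.53],[0.01,0,0,0,0.53],[0,0,0,0,0.53]]]'; python3 st.py
python3 - <<'E'
from fit import *
from plant import vision
for n in('side','top'):
    p=vision.snapshot(n);x,y,w,hh,k=dict(side=(215,150,195,215,2.75),top=(170,165,190,150,4))[n]
    cv2.imwrite(f'pics/{n}1.png',cv2.resize(p['color'][y:y+hh,x:x+w,::-1],None,fx=k,fy=k))
E
```

```text
clock: 4.08
tool_pos: [0.4763, 0.0653, 0.0835]
orientation: [-179.9, -0.0, -55.3]
force: [-0.0, -0.4, 0.6]
opening: 0.041
t 4.08 TCPcorner mm [-58.3 153.4] tip above stand 6.5 yawerr 0.34 rp [-1.7991e+02 -3.0000e-02] F [-0.2 -0.3] 0.6 op 0.041
```

View pics/side1.png

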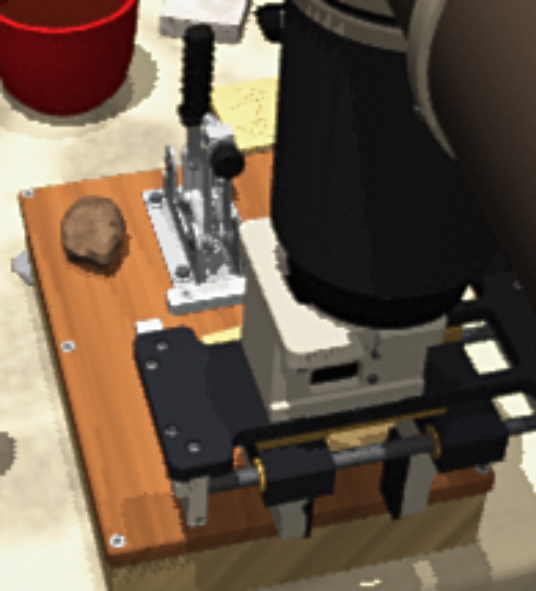

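```bash
python3 -m handwheel '[[[0.006,0.002,0,0.006,0.53],[0.006,0.002,0,0,0.53],[0.004,0,0,0,0.53],[0.003,0,0,0,0.53],[0.003,0,0,0,0.53],[0.003,0,0,0,0.53],[0.003,0,0,0,0.53],[0.003,0,0,0,0.53],[0,0,0,0,0.53]]]'; python3 st.py
python3 -m handwheel '[[[0.003,0,0,0,0.53],[0.003,0,0,0,0.53],[0.002,0,0,0,0.53],[0,0,0,0,0.53]]]'; python3 st.py
```

```text
clock: 4.93
tool_pos: [0.489, 0.0374, 0.0825]
orientation: [180.0, -0.0, -55.7]
force: [1.0, 0.2, -0.4]
opening: 0.041
t 4.93 TCPcorner mm [-63.5 123.2] tip above stand 5.5 yawerr -0.03 rp [179.98  -0.  ] F [ 1.  -0.4] -0.4 op 0.041
clock: 5.27
tool_pos: [0.4935, 0.0309, 0.0825]
orientation: [180.0, -0.0, -55.7]
force: [0.2, -0.5, 0.5]
opening: 0.0409
t 5.27 TCPcorner mm [-63.5 115.3] tip above stand 5.5 yawerr -0.03 rp [179.99  -0.  ] F [-0.1 -0.5] 0.5 op 0.0409
```

```bash
python3 -m handwheel '[[[0.003,0,0,0,0.53],[0.002,0,0,0,0.53],[0.001,0,0,0,0.53],[0,0,0,0,0.53]]]'; python3 st.py
python3 -m handwheel '[[[0.001,0,0,0,0.53],[0.001,0,0,0,0.53],[0,0,0,0,0.53]]]'; python3 st.py
```

```text
clock: 5.6
tool_pos: [0.4967, 0.0261, 0.0825]
orientation: [180.0, 0.0, -55.7]
force: [-0.0, 0.2, -0.1]
opening: 0.0413
t 5.6 TCPcorner mm [-63.6 109.6] tip above stand 5.5 yawerr -0.03 rp [1.7999e+02 1.0000e-02] F [0.1 0.2] -0.1 op 0.0413
clock: 5.85
tool_pos: [0.4969, 0.0256, 0.0825]
orientation: [180.0, 0.1, -55.7]
force: [-6.9, 11.0, 4.4]
opening: 0.0413
t 5.85 TCPcorner mm [-63.7 109.1] tip above stand 5.5 yawerr -0.04 rp [1.7999e+02 1.2000e-01] F [ 0.5 13. ] 4.4 op 0.0413
```

```bash
python3 -m handwheel '[[[-0.01,0,0,0,0.6],[-0.01,0,-0.02,0,1],[0,0.03,-0.02,0,1],[0,0.04,0,0,1],[0.02,0.015,0,0,1],[0.03,0,0,0,1],[0.022,0,0,0,1],[0,0,0,0,1]]]'; python3 st.py
python3 - <<'E'
from fit import *
from plant import vision
for n in('side','top'):
    p=vision.snapshot(n);pickle.dump(p,open(n+'2.pkl','wb'));x,y,w,hh,k=dict(side=(215,150,195,215,2.75),top=(170,165,190,150,4))[n]
    cv2.imwrite(f'pics/{n}2.png',cv2.resize(p['color'][y:y+hh,x:x+w,::-1],None,fx=k,fy=k))
E
```

```text
clock: 6.52
tool_pos: [0.4588, -0.0681, 0.1231]
orientation: [-179.9, -0.1, -55.7]
force: [0.5, 0.2, 0.3]
opening: 0.0009
t 6.52 TCPcorner mm [-148.    53.1] tip above stand 46.1 yawerr -0.08 rp [-1.7993e+02 -1.0000e-01] F [ 0.5 -0.1] 0.3 op 0.0009
```

View pics/side2.png

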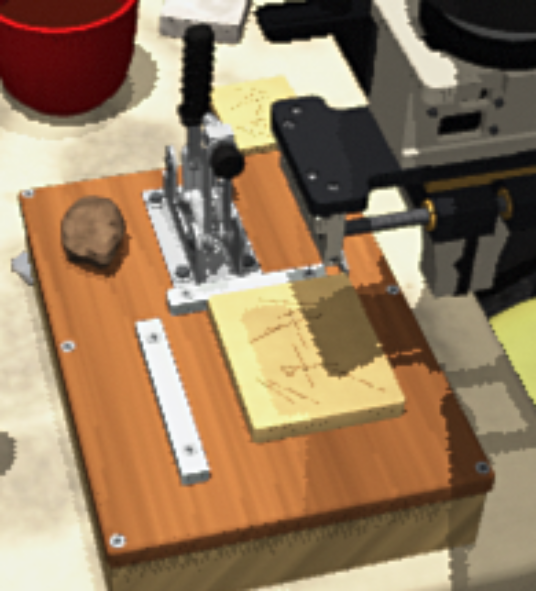

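View pics/top2.png

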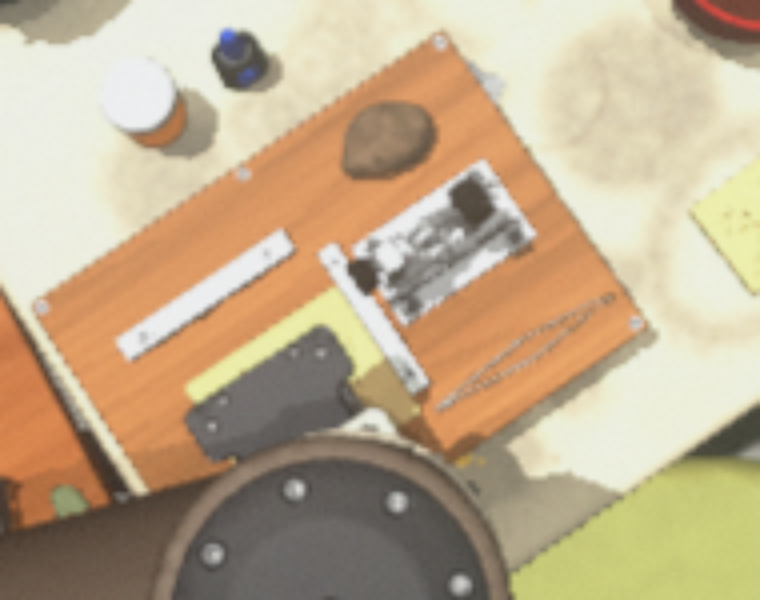

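```bash
python3 -m handwheel '[[[0,0,0.02,0,1],[0,0,0.02,0,1],[0,0,0,0,1]]]'; python3 st.py
python3 -m handwheel '[[[0,-0.006,0,0,1],[0,-0.006,0,0,1],[0,-0.005,0,0,1],[0,-0.003,0,0,1],[0,-0.003,0,0,1],[0,-0.003,0,0,1],[0,-0.003,0,0,1],[0,-0.003,0,0,1],[0,-0.003,0,0,1],[0,0,0,0,1]]]'; python3 st.py
```

```text
clock: 6.87
tool_pos: [0.4543, -0.0661, 0.0798]
orientation: [179.7, 0.1, -55.7]
force: [-2.6, 0.1, 0.4]
opening: 0.0003
t 6.87 TCPcorner mm [-150.6   57.3] tip above stand 2.8 yawerr -0.03 rp [1.7974e+02 1.2000e-01] F [-2.1  1.6] 0.4 op 0.0003
clock: 7.7
tool_pos: [0.4865, -0.0463, 0.0826]
orientation: [-180.0, -0.0, -55.7]
force: [0.1, -0.4, -0.1]
opening: 0.0007
t 7.7 TCPcorner mm [-112.8   55.6] tip above stand 5.6 yawerr -0.01 rp [-1.7997e+02 -1.0000e-02] F [-0.1 -0.4] -0.1 op 0.0007
```

```bash
python3 -m handwheel '[[[0,-0.003,0,0,1],[0,-0.002,0,0,1],[0,-0.002,0,0,1],[0,0,0,0,1]]]'; python3 st.py
python3 - <<'E'
from fit import *
from plant import vision
for n in('side','top'):
    p=vision.snapshot(n);x,y,w,hh,k=dict(side=(215,150,195,215,2.75),top=(170,165,190,150,4))[n]
    cv2.imwrite(f'pics/{n}3.png',cv2.resize(p['color'][y:y+hh,x:x+w,::-1],None,fx=k,fy=k))
E
```

```text
clock: 8.03
tool_pos: [0.4921, -0.0424, 0.0825]
orientation: [-180.0, -0.0, -55.7]
force: [-0.1, 0.3, -0.2]
opening: 0.0001
t 8.03 TCPcorner mm [-106.    55.6] tip above stand 5.5 yawerr -0.01 rp [-1.7998e+02 -1.0000e-02] F [0.1 0.3] -0.2 op 0.0001
```

View pics/side3.png

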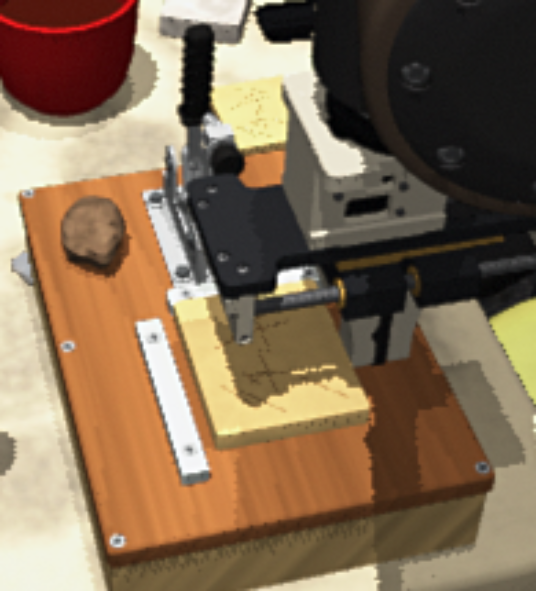

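```bash
python3 -m handwheel '[[[0,-0.003,0,0,1],[0,-0.002,0,0,1],[0,-0.001,0,0,1],[0,0,0,0,1]]]'; python3 st.py
python3 -m handwheel '[[[0,-0.001,0,0,1],[0,-0.001,0,0,1],[0,-0.001,0,0,1],[0,0,0,0,1]]]'; python3 st.py
```

```text
clock: 8.47
tool_pos: [0.4969, -0.0391, 0.0826]
orientation: [-180.0, -0.0, -55.7]
force: [-0.4, 0.5, 0.4]
opening: 0.0007
t 8.47 TCPcorner mm [-100.2   55.6] tip above stand 5.6 yawerr -0.01 rp [-179.99   -0.  ] F [-0.   0.6] 0.4 op 0.0007
clock: 8.8
tool_pos: [0.499, -0.0376, 0.0825]
orientation: [180.0, 0.0, -55.7]
force: [-0.6, -1.4, 0.9]
opening: 0.0001
t 8.8 TCPcorner mm [-97.6  55.6] tip above stand 5.5 yawerr -0.02 rp [179.97   0.  ] F [-1.3 -0.8] 0.9 op 0.0001
```

Run:
```python
from fit import *
from plant import vision
for n in('side',):
    p=vision.snapshot(n);x,y,w,hh,k=dict(side=(215,150,195,215,2.75),top=(170,165,190,150,4))[n]
    cv2.imwrite(f'pics/{n}4.png',cv2.resize(p['color'][y:y+hh,x:x+w,::-1],None,fx=k,fy=k))
```

```text
(no output)
```

View pics/side4.png

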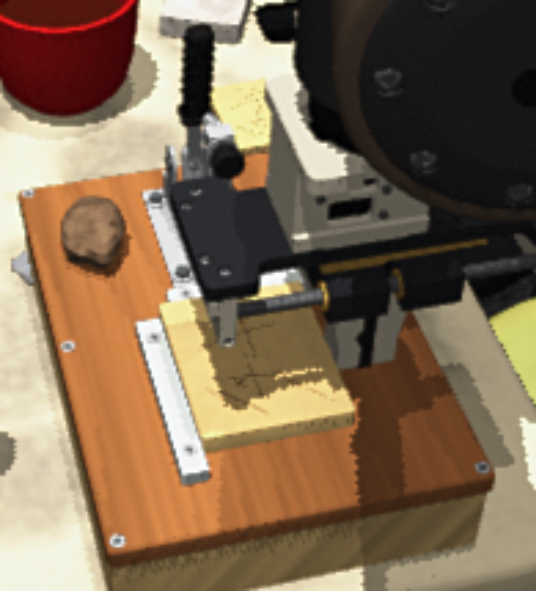

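```bash
python3 -m handwheel '[[[0,-0.001,0,0,1],[0,-0.001,0,0,1],[0,0,0,0,1],[0,0,0,0,1]]]'; python3 st.py
```

```text
clock: 9.18
tool_pos: [0.4991, -0.0375, 0.0824]
orientation: [179.8, 0.0, -55.7]
force: [-5.3, -5.0, 5.8]
opening: 0.0002
t 9.18 TCPcorner mm [-97.4  55.7] tip above stand 5.4 yawerr -0.04 rp [1.798e+02 3.000e-02] F [-7.2 -1.1] 5.8 op 0.0002
```

```bash
python3 -m handwheel '[[[0,0.01,0,0,1],[0,0.01,-0.02,0,1],[-0.02,0,-0.03,0,0.53],[-0.04,0,0,0,0.53],[-0.018,-0.03,0,0,0.53],[0,-0.04,0,0,0.53],[0,-0.007,0.01,0,0.53],[0,0,0.02,0,0.53],[0,0,0.02,0,0.53],[0,0,0,0,0.53]]]'; python3 st.py
python3 - <<'E'
from fit import *
from plant import vision
for n in('side','top'):
    p=vision.snapshot(n);x,y,w,hh,k=dict(side=(215,150,195,215,2.75),top=(170,165,190,150,4))[n]
    cv2.imwrite(f'pics/{n}5.png',cv2.resize(p['color'][y:y+hh,x:x+w,::-1],None,fx=k,fy=k))
E
```

```text
clock: 10.02
tool_pos: [0.5019, 0.0595, 0.0792]
orientation: [179.7, 0.1, -55.7]
force: [-1.6, -0.2, 0.2]
opening: 0.0403
t 10.02 TCPcorner mm [-40.5 134.2] tip above stand 2.2 yawerr -0.05 rp [1.7974e+02 8.0000e-02] F [-1.4  0.7] 0.2 op 0.0403
```

View pics/side5.png

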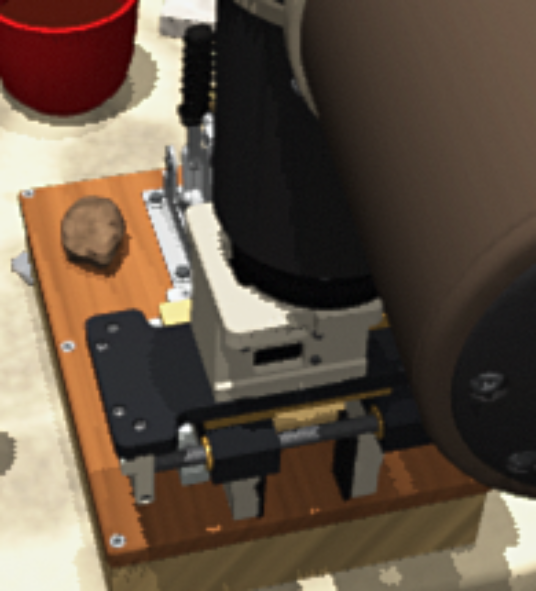

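```bash
python3 -m handwheel '[[[0.006,0,0,0,0.53],[0.005,0,0,0,0.53],[0.004,0,0,0,0.53],[0.003,0,0,0,0.53],[0.002,0,0,0,0.53],[0.002,0,0,0,0.53],[0,0,0,0,0.53]]]'; python3 st.py
python3 -m handwheel '[[[0.001,0,0,0,0.53],[0.001,0,0,0,0.53],[0.001,0,0,0,0.53],[0,0,0,0,0.53]]]'; python3 st.py
```

```text
clock: 10.7
tool_pos: [0.5164, 0.0417, 0.0827]
orientation: [-180.0, -0.0, -55.7]
force: [0.5, -0.5, -0.1]
opening: 0.0412
t 10.7 TCPcorner mm [-38.5 111.3] tip above stand 5.7 yawerr -0.04 rp [-179.99   -0.  ] F [ 0.2 -0.7] -0.1 op 0.0412
clock: 11.03
tool_pos: [0.5174, 0.0402, 0.0825]
orientation: [180.0, 0.1, -55.7]
force: [-4.6, 5.3, 3.0]
opening: 0.041
t 11.03 TCPcorner mm [-38.5 109.5] tip above stand 5.5 yawerr -0.0 rp [1.7999e+02 6.0000e-02] F [-0.8  7. ] 3.0 op 0.041
```

```bash
python3 -m handwheel '[[[-0.012,0,0,0,0.53],[-0.01,0,-0.02,0,1],[0,0,-0.04,0,1],[0,0,-0.04,0,1],[0,0,-0.04,0,1],[0,0,-0.025,0,1],[0.04,0.002,0,0,1],[0.04,0,0,0,1],[0.04,0,0,0,1],[0.04,0,0,0,1],[0.02,0,0,0,1],[0,0,0,0,1],[0,0,0,0,1]]]'; python3 st.py
python3 - <<'E'
from fit import *
from plant import vision
for n in('side','top'):
    p=vision.snapshot(n);pickle.dump(p,open(n+'6.pkl','wb'));x,y,w,hh,k=dict(side=(215,150,195,215,2.75),top=(170,165,190,150,4))[n]
    cv2.imwrite(f'pics/{n}6.png',cv2.resize(p['color'][y:y+hh,x:x+w,::-1],None,fx=k,fy=k))
E
```

```text
clock: 12.12
tool_pos: [0.6053, -0.0927, 0.2466]
orientation: [179.9, 0.0, -55.8]
force: [0.5, 0.1, -0.0]
opening: 0.0002
t 12.12 TCPcorner mm [-41.  -49.8] tip above stand 169.6 yawerr -0.14 rp [1.7992e+02 4.0000e-02] F [ 0.5 -0.2] -0.0 op 0.0002
```

View pics/side6.png

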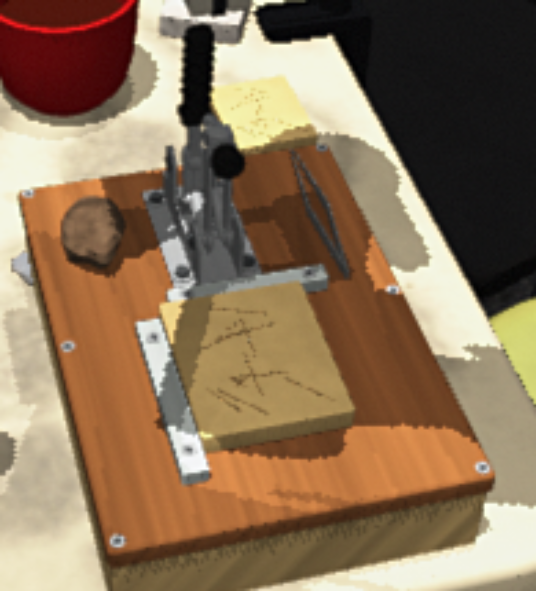

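Run:
```python
from fit import *
s=pickle.load(open('side6.pkl','rb'));q=np.load('q.npy');f=fr(np.r_[.611,-.0285,q[2]])
cv2.imwrite('pics/side6f.png',s['color'][:,:,::-1])
P=np.array([(0,0,73),(-82,0,73),(-82,98,73),(0,98,73),(-41,-50,229.6),(-41,-71,171)])/1e3
print(((proj(s,f(P))-[215,150])*2.75).round(0).tolist(), proj(s,f(P[4:])).round())
```

```text
[[158.0, 302.0], [301.0, 279.0], [356.0, 410.0], [201.0, 438.0], [214.0, 6.0], [202.0, 74.0]] [[293. 152.]
 [288. 177.]]
```

View pics/side6f.png

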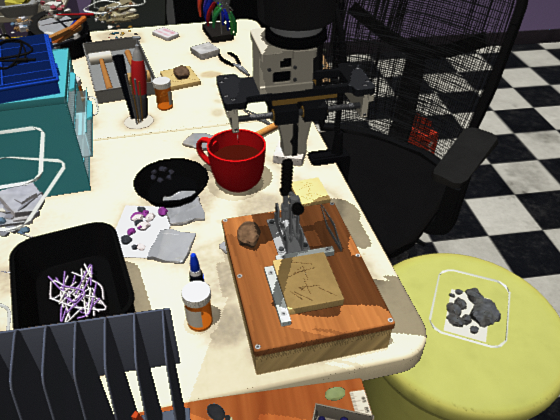

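View pics/top6.png

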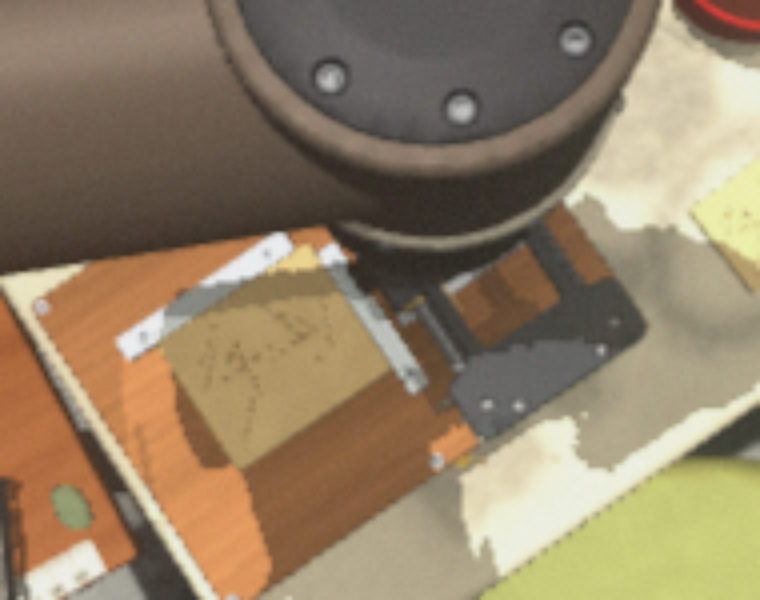

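```bash
python3 -m handwheel '[[[-0.004,0,0,-0.001,1],[0,0,0.03,0,1],[0,0,0.018,0,1],[0,0,0,0,1],[0,0,0,0,1]]]'; python3 st.py
python3 - <<'E'
from fit import *
from plant import vision
for n in('side',):
    p=vision.snapshot(n);x,y,w,hh,k=215,70,195,215,2.75
    cv2.imwrite(f'pics/{n}7.png',cv2.resize(p['color'][y:y+hh,x:x+w,::-1],None,fx=k,fy=k))
E
```

```text
clock: 12.63
tool_pos: [0.6024, -0.0879, 0.1996]
orientation: [179.9, 0.0, -55.5]
force: [-0.2, -0.6, 0.6]
opening: 0.0006
t 12.63 TCPcorner mm [-40.6 -44.2] tip above stand 122.6 yawerr 0.13 rp [1.7992e+02 2.0000e-02] F [-0.5 -0.3] 0.6 op 0.0006
```

View pics/side7.png

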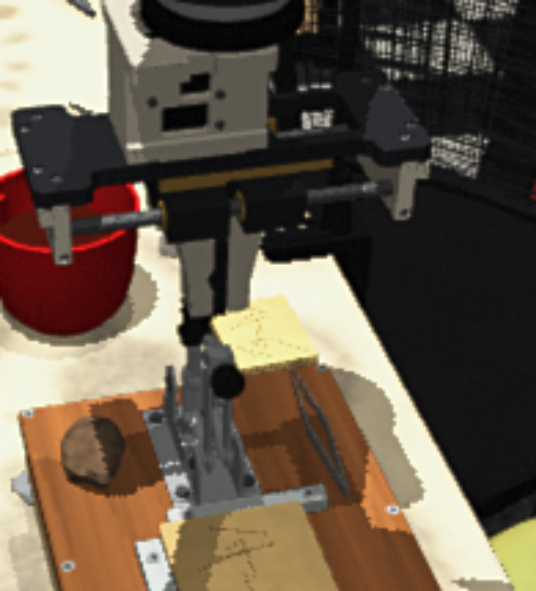

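```bash
python3 -m handwheel '[[[0.008,0,0.003,0,1],[0.008,0,0.003,0,1],[0.007,0,0.003,0,1],[0.006,0,0,0,1],[0.006,0,0,0,1],[0.006,0,0.001,0,1],[0,0,0,0,1]]]'; python3 st.py
python3 - <<'E'
from fit import *
from plant import vision
for n in('side',):
    p=vision.snapshot(n);x,y,w,hh,k=215,70,195,215,2.75
    cv2.imwrite(f'pics/{n}8.png',cv2.resize(p['color'][y:y+hh,x:x+w,::-1],None,fx=k,fy=k))
E
```

```text
clock: 13.27
tool_pos: [0.6268, -0.1239, 0.1892]
orientation: [180.0, -0.0, -55.7]
force: [-0.1, 1.1, 0.5]
opening: 0.0003
t 13.27 TCPcorner mm [-40.8 -87.7] tip above stand 112.2 yawerr -0.02 rp [ 1.7997e+02 -1.0000e-02] F [0.5 1. ] 0.5 op 0.0003
```

View pics/side8.png

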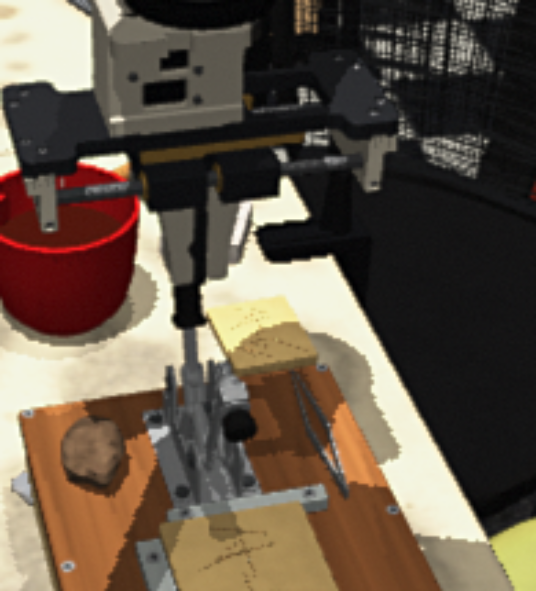

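```bash
python3 -m handwheel '[[[0.005,0,0.001,0,1],[0.005,0,0.0015,0,1],[0.005,0,0.0025,0,1],[0.0055,0,0.0025,0,1],[0.005,0,0.003,0,1],[0.005,0,0.0037,0,1],[0.0045,0,0.004,0,1],[0.0043,0,0.004,0,1],[0.004,0,0.0045,0,1],[0,0,0,0,1]]]'; python3 st.py
python3 - <<'E'
from fit import *
from plant import vision
for n in('side',):
    p=vision.snapshot(n);x,y,w,hh,k=215,70,195,215,2.75
    cv2.imwrite(f'pics/{n}9.png',cv2.resize(p['color'][y:y+hh,x:x+w,::-1],None,fx=k,fy=k))
E
```

```text
clock: 14.15
tool_pos: [0.6504, -0.1589, 0.1613]
orientation: [179.9, 0.1, -55.7]
force: [0.1, 0.2, -0.6]
opening: 0.0005
t 14.15 TCPcorner mm [ -41. -130.] tip above stand 84.3 yawerr 0.01 rp [1.7991e+02 7.0000e-02] F [0.2 0.1] -0.6 op 0.0005
```

View pics/side9.png

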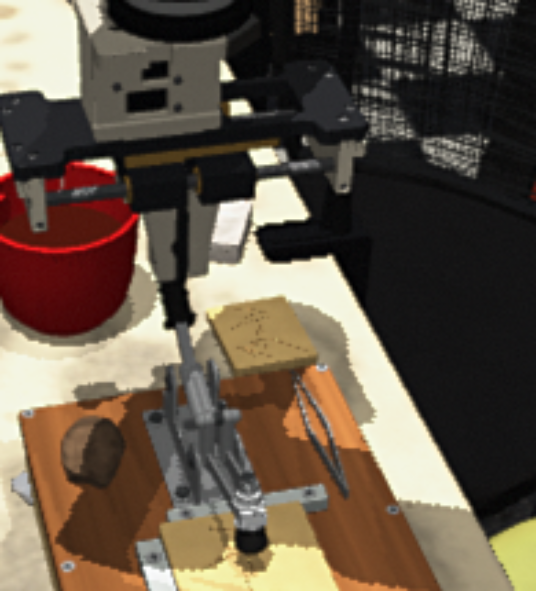

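Run:
```python
from fit import *
s=pickle.load(open('side0.pkl','rb'));t=pickle.load(open('top0.pkl','rb'))
for a,b in[((237,143),(361,145)),((265,145),(345,163)) ]: print(tri([s,t],[a,b]).round(3))
print(onz(t,(361,145),.1),onz(t,(337,150),.1),onz(s,(237,143),.1))
```

```text
[ 0.783 -0.274  0.093]
[ 0.722 -0.235  0.131]
[ 0.78345164 -0.2718072   0.1       ] [ 0.7717538  -0.22016175  0.1       ] [ 0.77635924 -0.26443793  0.1       ]
```

```bash
python3 -m handwheel '[[[0.0035,0,0.0045,0,1],[0.003,0,0.005,0,1],[0.0025,0,0.005,0,1],[0.002,0,0.0045,0,1],[0.0015,0,0.0045,0,1],[0.001,0,0.004,0,1],[0,0,0,0,1]]]'; python3 st.py
python3 -m handwheel '[[[0.0005,0,0.003,0,1],[0.0005,0,0.003,0,1],[0.0005,0,0.002,0,1],[0,0,0.002,0,1],[0,0,0,0,1]]]'; python3 st.py
python3 - <<'E'
from fit import *
from plant import vision
for n in('side',):
    p=vision.snapshot(n);x,y,w,hh,k=215,70,195,215,2.75
    cv2.imwrite(f'pics/{n}10.png',cv2.resize(p['color'][y:y+hh,x:x+w,::-1],None,fx=k,fy=k))
E
```

```text
clock: 14.78
tool_pos: [0.6589, -0.1699, 0.1352]
orientation: [-180.0, -0.1, -55.6]
force: [0.7, -0.8, 3.1]
opening: 0.0008
t 14.78 TCPcorner mm [ -40.2 -143.8] tip above stand 58.2 yawerr 0.05 rp [-1.7998e+02 -6.0000e-02] F [ 0.1 -1. ] 3.1 op 0.0008
clock: 15.2
tool_pos: [0.6587, -0.1707, 0.1248]
orientation: [179.9, 0.0, -55.6]
force: [-0.6, 0.5, -0.0]
opening: 0.0001
t 15.2 TCPcorner mm [ -40.8 -144.3] tip above stand 47.8 yawerr 0.04 rp [1.7995e+02 4.0000e-02] F [-0.2  0.8] -0.0 op 0.0001
```

View pics/side10.png

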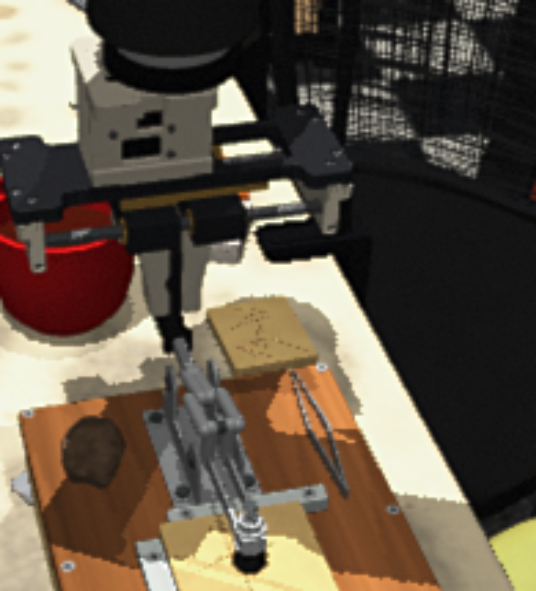

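```bash
python3 -m handwheel '[[[0,0,0.001,0,1],[0,0,0.001,0,1],[0,0,0.001,0,1],[0,0,0,0,1]]]'; python3 st.py
```

```text
clock: 15.58
tool_pos: [0.659, -0.1707, 0.1245]
orientation: [-180.0, -0.0, -55.6]
force: [-6.4, 2.1, 14.2]
opening: 0.0006
t 15.58 TCPcorner mm [ -40.6 -144.4] tip above stand 47.5 yawerr 0.08 rp [-1.7999e+02 -3.0000e-02] F [-4.1  5.3] 14.2 op 0.0006
```

```bash
python3 -m handwheel '[[[0,0,-0.01,0,1],[0,0,-0.03,0,1],[0,0,-0.04,0,1],[0,0,-0.04,0,1],[0,0,-0.03,0,1],[0,0,0,0,1],[0,0,0,0,1]]]'; python3 st.py
python3 - <<'E'
from fit import *
from plant import vision,place_of
q=np.load('q.npy');f=fr(np.r_[.611,-.0285,q[2]])
ps={}
for n in('side','top'):
    p=ps[n]=vision.snapshot(n);x,y,w,hh,k=dict(side=(215,150,195,215,2.75),top=(170,165,190,150,4))[n]
    cv2.imwrite(f'pics/{n}11.png',cv2.resize(p['color'][y:y+hh,x:x+w,::-1],None,fx=k,fy=k))
P=np.array([(-41,-153,107.5),(-41,40,73),(-41,49,60)])/1e3
for i,m in enumerate(('grip_point','foot_tip','maple_block')):
    for n in ps: print(m,n,[(d['xy'],round(d['conf'],2)) for d in place_of(m,ps[n])][:2],'expected',proj(ps[n],f(P[i:i+1])).round(1)[0])
E
```

```text
clock: 16.17
tool_pos: [0.6601, -0.1708, 0.2752]
orientation: [-179.8, -0.2, -55.6]
force: [0.3, -0.0, -1.0]
opening: 0.0006
t 16.17 TCPcorner mm [ -39.7 -145.2] tip above stand 198.2 yawerr 0.04 rp [-1.7977e+02 -1.5000e-01] F [ 0.2 -0.2] -1.0 op 0.0006
grip_point side [] expected [276.2 178.8]
grip_point top [([319.2, 199.1], 0.87)] expected [317.8 199. ]
foot_tip side [([306.8, 277.4], 0.61)] expected [305.5 274.2]
foot_tip top [([238.7, 252.4], 0.53)] expected [241.5 251.3]
maple_block side [([307.3, 192.4], 0.81), ([307.2, 284.8], 0.57)] expected [306.8 284.6]
maple_block top [([239.0, 250.3], 0.72), ([362.6, 216.9], 0.53)] expected [238.5 254. ]
```

View pics/side11.png

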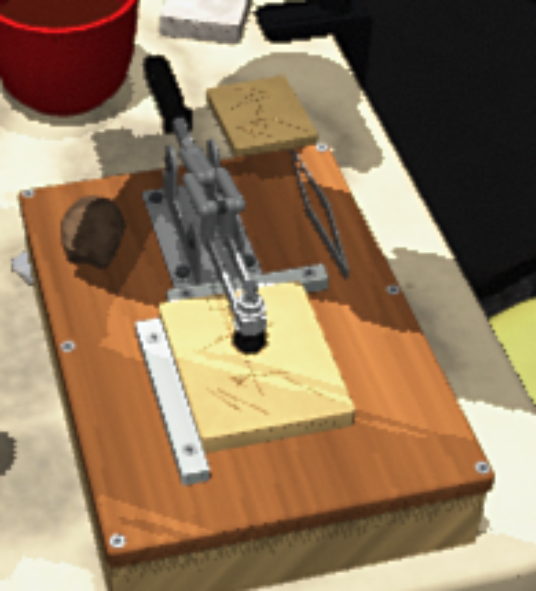

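View pics/top11.png

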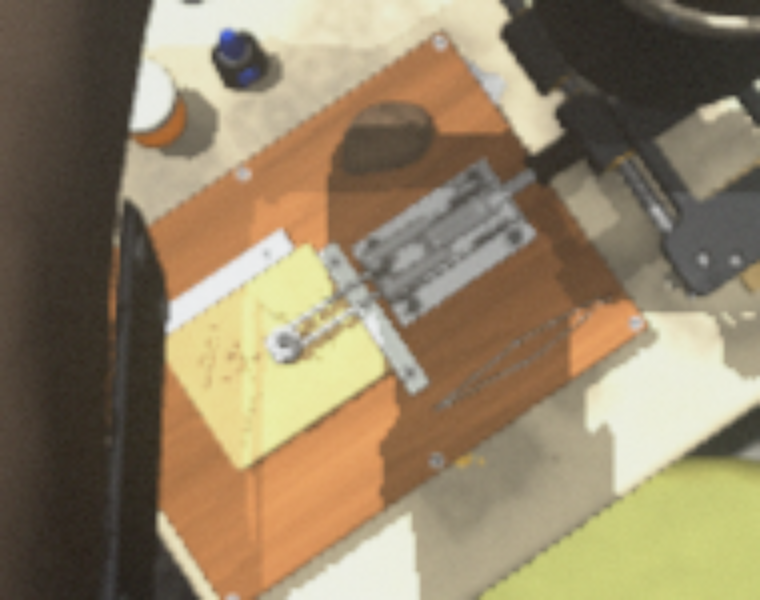

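Both views show the handle level, the foot on the block, the block flush against both strips (side crop 205,437 and 165,303), and the stone and tweezers where they were. The gripper is clear of everything, so I'm handing in.

```bash
python3 -c "
from plant import close_job
print(close_job())"
```

```text
the job is handed in; nothing more can be done
None
```

The block is seated against both stops and the clamp is locked on it. I handed the job in shortly after 16.2 s of the 54 s, with the gripper raised clear; no verdict is reported.

**What I did:** I slid the block to the rear stop with two fingertips, then to the side stop with the fingers shut. A second push against the rear stop seated it. The contact forces rose to 13 N, 7 N and 7 N, so each push ended on a stop. I then pushed the handle over along its arc until the resistance dropped away and it came up hard at its locked height, with the tip 47.5 mm above the stand (the listed locked height).

**Last checks:**
- **Handle:** it stayed level after I let go, and in the top view the grip point was about 1.4 px from its locked position.
- **Foot:** it stands on the block, within about 3 px of where it should be. I could not measure its clamping force.
- **Block:** it looks flush and parallel to both stops. Its position was within 0.5 px in the side view but about 4 px off in the top view.
- **Other things:** the stone, tweezers and glue bottle looked unmoved. The jar was partly hidden by the robot, but what showed was in place.

The network missed the grip point in the last side view, and in that view it ranked the smaller look-alike above the block. I used the detection on the stand.

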